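# Hold a lantern hood over its stake

### The arm

A 7-joint arm with a two-finger parallel gripper is mounted at the origin on the work surface. World frame = base frame: x ahead of the robot, y to its left, z up, the work surface at z = 0. Lengths are in m, angles in rad, forces in N, time in s.
With the tool pointing down it reaches from about 0.425 to 0.825 m from the base axis. Payload 3.6 kg.
Tool frame: the origin (TCP) lies where the fingers leave the gripper's body, on its centre line; the fingertips stand 73 mm ahead of it and the grasp point (between the pads) lies 54 mm ahead of it; z points along the fingers, y is the line along which they close (so a half turn about z gives the same grasp; the last joint's range is limited). The gripper opens to 85 mm and grips with 20 to 120 N. Pads are 22 mm wide; open, the fingers measure 114 mm over their backs; the gripper's body (76 mm by 85 mm) begins 54 mm behind the grasp point. The pads swing forward as they close: fully open they stand 13 mm farther back than shut.
Start: joints at [1.204, 0.615, -0.013, 1.423, 0.008, 1.103, -0.04], TCP at [0.217, -0.613, 0.304] pointing down, gripper open.
Joint ranges: [-3.12, 3.12], [-0.3, 2.06], [-1.34, 1.32], [0.26, 2.42], [-1.36, 4.5], [0.01, 1.98], [-2.84, 2.84]. Speed limits (rad/s): [2.79, 2.79, 3.14, 3.14, 3.14, 3.14, 3.14].

### API

Orientations are given as a unit quaternion [x, y, z, w].
In Python, from station import arm, snapshot, camera_info, ticket gives the robot as it stands. Calls block until the motion is done:
- arm.movep(position, orientation): joint-space move of the TCP to a pose.
- arm.line_to(position, velocity=0.15, ori=None): straight line of the TCP; ori=None keeps the orientation; velocity is the mean speed in m/s.
- arm.move_j(angles): joint-space move.
- arm.move_gripper(opening, effort=None): opening from 0.0 (shut) to 1.0 (fully open); effort is the grip in N (None keeps the last); returns when the fingers have stopped.
- arm.pause(seconds).
- arm.ik(position, orientation): joint angles nearest the present ones, or None.
- snapshot(name): name is "side" or "top"; returns the picture (384x512x3 uint8, blue, green, red); there is no depth.
- camera_info(name): a dict with "fx", "fy", "cx", "cy" (pixels), "dist_coeffs" ([k1, k2, p1, p2, k3] as OpenCV has them; the pictures are not rectified), "R" (3x3) and "t" (3): a world point X has camera coordinates R X + t. Camera axes: x right, y down, z forward; pixel columns grow to the right and rows downward; lengths in m; the calibration is good to about 2 mm. A picture is of the moment at which its call begins. camera_info takes no time and is no camera call.
A pose or a line that the arm cannot do raises arm.MotionError and nothing moves.
- ticket.finish_job(): hands the job in; it is judged then, once.
Readings, each from a call of its own:
- arm.read_time(): time.
- arm.read_joint_positions(): joint angles.
- arm.read_dq(): joint speeds.
- arm.read_effort(): joint torques, N m.
- arm.read_tool_pos(): TCP position.
- arm.read_eef_rot(): TCP orientation.
- arm.read_ft_force(): force on the tool from outside, world axes, zero at the start.
- arm.read_wrist_torque(): the same for the moment, N m.
- arm.read_opening(): opening from 0.0 (shut) to 1.0 (fully open).
- arm.read_finger_force(): force on a finger pad.
Only numpy, scipy, OpenCV 4.12 (cv2) and the standard library are available. Lean on these libraries where they do the work, as an engineer would, in place of code of your own. Each camera call takes 0.05 s, during which the arm holds its last target. There are 200 camera calls.

### The job

Take the wooden-handled rod from its rest, put its steel bar through the eye on top of the copper lantern hood, and lift the hood with it; keep the fingers off the clean copper. Carry the hood over the top of the hammer rack to the square-headed stake, without bumping the rack or either stake and leaving the loose things on the bench alone. Finish still holding the rod, with the hood hanging still and level with its open mouth about 10 mm above the stake's flat square top, centred on it and its sides parallel to the head's edges, touching nothing but the rod.

Things in the scene. Friction and masses are not known exactly. Their poses are not given: they have to be found in the camera images.
- hood: square copper lantern hood, open side down on the bench: inverted box 80 x 80 mm, 58 mm high, walls and flat roof 3 mm thick; 0.11 to 0.23 kg. On the roof's middle stands a hanger with an eye (next entry); 83 mm high overall. Origin: centre of the open mouth, level with the lower rim. z up; x along the eye's axis, at the start pointing away from the robot, within 20 degrees of world x
- hood_eye (a point): middle of the hanger's eye, 69 mm above the hood's lower rim, axes as the hood's. The hanger is an upside-down U of copper strip 3 mm thick and 14 mm deep along x; the eye is 22 mm wide (y) and 22 mm high, open right through along x: top strip's flat underside 11 mm above this point, roof 11 mm below
- rod: carrying rod, 0.13 kg, straight: wooden handle 100 mm long, 20 x 20 mm, then a steel bar 10 x 10 mm, 120 mm long, on the same axis (last 5 mm 6 x 6 mm). Origin: on the axis where handle meets bar. x from handle to bar tip. At the start it lies level on a rest, axis 50 mm above the bench, crosswise to the robot, tip to the left (+y)
- rod_grip (a point): where the handle is best gripped, on the rod's axis, 35 mm back from the start of the bar (155 mm from the tip); axes as the rod's; the rest leaves 30 mm below the axis and 35 mm on either side along the handle free for the fingers
- rod_tip (a point): the free end of the steel bar, on the axis
- square_stake: the square-headed steel stake, fixed: a wooden foot 100 x 100 x 50 mm, a green square shank, and a polished flat square head 58 x 58 mm, 26 mm thick, its top face 120 mm above the bench. Origin: centre of the foot's underside; x and y along the head's edges. It never moves
- square_top (a point): the centre of the top face of the square head, axes as the stake's
- round_stake: the other stake, not the target: same foot and shank, round mushroom head 64 mm across with a domed top 123 mm above the bench, fixed. Origin: centre of the foot's underside. It and the square stake swap places from one start to the next
- hammer_rack: the fixed wooden rack that stands between the hood and the stakes, 280 mm long (its x, pointing away from the robot), 60 mm across, with four hammers upright in it, the highest points 149 mm above the bench. Origin: centre of the underside
- tin: a metal tin, 60 mm across, 85 mm high, loose, to be left alone
- bench_block: a steel block, 65 x 65 x 25 mm, loose, to be left alone
- bangle: a brass ring lying flat, 64 mm across, 18 mm high, loose, to be left alone
- jar: a jar, 64 mm across, 85 mm high, loose, to be left alone
- dish: a shallow copper dish, 100 mm across, 30 mm high, loose, to be left alone
- driver: a screwdriver lying flat, 180 mm long, loose, to be left alone
Mind the look-alikes: they are no part of the job. What is shaped like the square_stake but purple, red or turquoise is not meant.

How it is judged:
By the outcome, as a careful person would: the job done as asked, in the order asked, and still so for the second after the job is handed in, while the arm keeps its last pose, push and grip.
It also fails if it takes over 64 s, if anything falls off the work surface, if the arm or the gripper's body presses on something with over 40 N, if the wrist force passes 120 N, or if a joint passes its speed limit or range.

## Working session

There is one attempt and no reset: what is moved stays moved. The work goes in short steps, each a Python script; the robot and the scene stay as the last script left them, time stands still between calls to the robot, and variables do not carry over. Pictures are saved under pics/ and viewed, at most 10 in all, crops included, and the job is handed in when it is done.

```bash
mkdir -p pics; ls; python3 - <<'E'
from station import arm, snapshot, camera_info
import cv2
for n in("side","top"):
    cv2.imwrite(f"pics/{n}0.png",cv2.resize(snapshot(n),(800,600),interpolation=cv2.INTER_CUBIC)); c=camera_info(n)
    print(n,c)
print(arm.read_time(),arm.read_eef_rot())
E
```

```text
pics
side {'fx': 365.1430252418055, 'fy': 365.1430252418055, 'cx': 257.9975268112056, 'cy': 194.7587664456038, 'dist_coeffs': array([0.00948547, 0.        , 0.        , 0.        , 0.        ]), 'R': array([[-0.98877476, -0.14927391, -0.00646271],
       [-0.0711686 ,  0.50856326, -0.85807834],
       [ 0.1313754 , -0.84798627, -0.51347813]]), 't': array([0.52016236, 0.15024188, 0.88859461])}
top {'fx': 350.6985846610941, 'fy': 350.6985846610941, 'cx': 258.4056691972608, 'cy': 186.51025189906133, 'dist_coeffs': array([0.01654904, 0.        , 0.        , 0.        , 0.        ]), 'R': array([[-0.02649952, -0.99964439,  0.00297806],
       [-0.98385268,  0.02555316, -0.17714668],
       [ 0.17700759, -0.00762427, -0.98417996]]), 't': array([-0.01192311,  0.5562957 ,  1.13823765])}
0.1 [ 9.85597877e-01  1.69101993e-01 -2.12006557e-04 -1.13871013e-03]
```

View pics/top0.png

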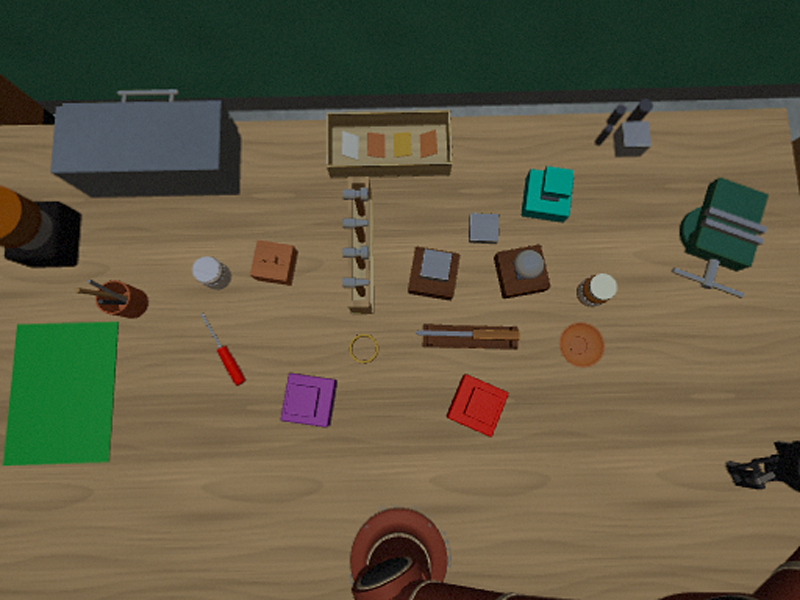

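View pics/side0.png

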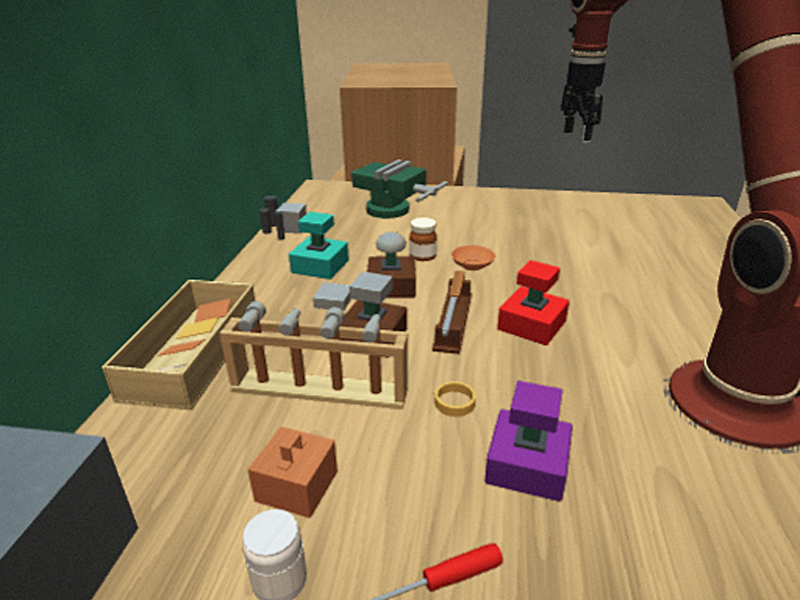

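The top view shows the hood at (273,262), rack at (358,245), square stake at (435,265), round stake at (528,265) and the rod from its tip at (420,332) to its handle end at (518,335). I'll crop in for precise pixels.

```bash
python3 - <<'E'
from station import snapshot
import cv2, numpy as np
for n,(x0,x1,y0,y1,s) in {"top":(150,350,145,245,4),"side":(145,325,150,330,3.3)}.items():
    im=np.mean([snapshot(n).astype(float) for _ in range(4)],0)
    cv2.imwrite(f"pics/{n}_full.png",im.astype(np.uint8))
    c=np.clip(im[y0:y1,x0:x1]*1.3,0,255).astype(np.uint8)
    cv2.imwrite(f"pics/{n}_crop.png",cv2.resize(c,None,fx=s,fy=s,interpolation=cv2.INTER_CUBIC))
E
```

```text
(no output)
```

View pics/top_crop.png

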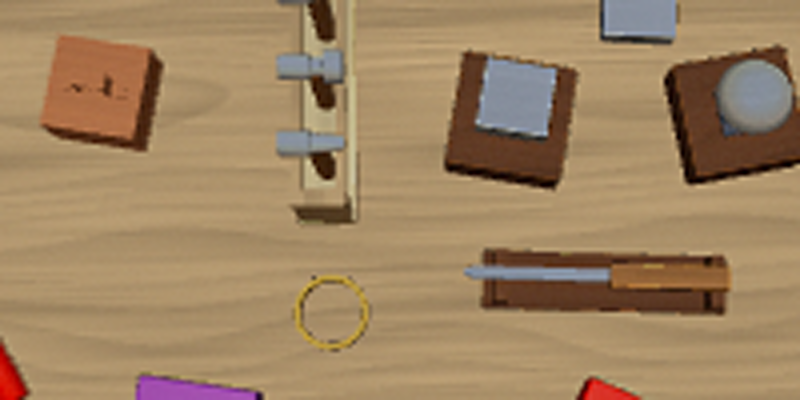

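View pics/side_crop.png

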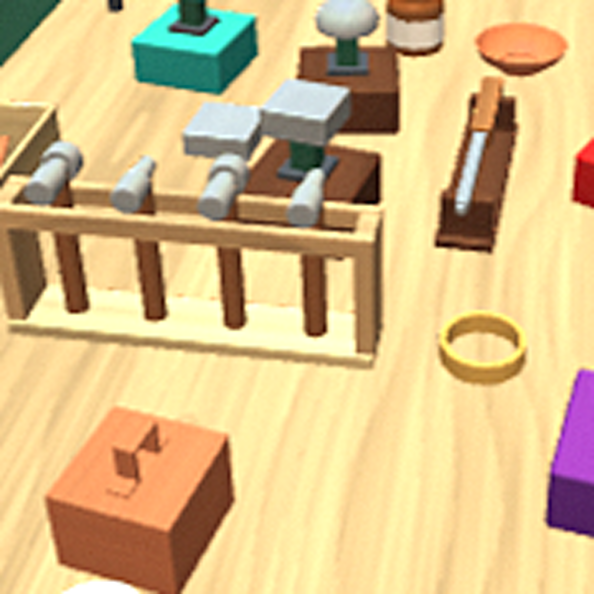

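```bash
cat > h.py <<'E'
from station import arm, snapshot, camera_info
import cv2, numpy as np
from scipy.optimize import least_squares
from scipy.spatial.transform import Rotation as Rot
CI={n:camera_info(n) for n in("top","side")}
CROP={"top":(150,145,4),"side":(145,150,3.3)}
def K(c): return np.array([[c['fx'],0,c['cx']],[0,c['fy'],c['cy']],[0,0,1.]])
def proj(n,P):
    c=CI[n]; return cv2.projectPoints(np.array(P,float).reshape(-1,3),cv2.Rodrigues(c['R'])[0],c['t'],K(c),c['dist_coeffs'])[0].reshape(-1,2)
def px(n,uv,crop=True):
    uv=np.array(uv,float)
    if not crop: return uv
    x0,y0,s=CROP[n]; return (uv+.5)/s-.5+[x0,y0]
def ray(n,uv,z,crop=True):
    c=CI[n]; p=cv2.undistortPoints(px(n,uv,crop).reshape(-1,1,2),K(c),c['dist_coeffs']).reshape(-1,2)
    d=np.c_[p,np.ones(len(p))]@c['R']; o=-c['R'].T@c['t']; return o+d*((z-o[2])/d[:,2])[:,None]
def fit(obs,x0):
    """obs: list of (cam, local xyz, crop uv); returns x,y,yaw with residuals (px)"""
    def r(p):
        R=Rot.from_euler('z',p[2]).as_matrix()
        return np.concatenate([proj(n,R@np.array(l)+[p[0],p[1],0])[0]-px(n,uv) for n,l,uv in obs])
    s=least_squares(r,x0,loss='soft_l1',f_scale=.7); return s.x,r(s.x).reshape(-1,2)
E
cat > fit1.py <<'E'
from h import *
np.set_printoptions(precision=4,suppress=True)
def sq(h,z,uvs,n,idx=range(4)):
    C=[(h,h),(h,-h),(-h,-h),(-h,h)]
    return [(n,(*C[i],z),uv) for i,uv in zip(idx,uvs)]
hood=sq(.04,.058,[(60,36),(155,49),(134,142),(40,127)],"top")+sq(.04,.058,[(48,497),(118,408),(230,436),(165,527)],"side")+sq(.04,0,[(57,565),(172,592),(234,494)],"side",[0,3,2])
st=sq(.029,.12,[(488,57),(557,67),(548,135),(476,128)],"top")+sq(.029,.12,[(262,110),(281,81),(350,92),(332,122)],"side")+sq(.029,.094,[(262,128),(330,144),(348,112)],"side",[0,3,2])
ft=sq(.05,.05,[(465,50),(578,68),(560,180),(447,165)],"top")+sq(.05,0,[(445,172),(558,188)],"top",[3,2])
rod=[("top",(.12,0,.053),(466,272)),("top",(0,0,.06),(611,277)),("top",(-.1,0,.06),(729,279)),("side",(.12,0,.05),(461,212))]
for nm,o,x0 in[("hood",hood,(.6,.25,0)),("stake",st,(.6,-.05,0)),("foot",ft,(.6,-.05,0)),("st+ft",st+ft,(.6,-.05,0)),("rod",rod,(.45,-.1,1.57))]:
    p,r=fit(o,x0); print(nm,p,np.degrees(p[2])); print(r.round(1).tolist())
print("rack front",ray("top",[(297,207),(345,209)],.11)[:,:2].tolist(),ray("top",[(357,222)],0))
print("hammers",ray("top",[(277,143),(345,143),(277,68),(344,66)],.14)[:,:2].tolist())
print("purple head",ray("top",[(288,383),(321,385),(315,417),(283,415)] and np.array([(288,383),(321,385),(315,417),(283,415)])*.64,.12,False)[:,:2].tolist())
print("round",ray("top",[(757,92)],.12)[:,:2])
E
python3 fit1.py
```

```text
hood [ 0.6292  0.2587 -0.1914] -10.965803388706574
[[0.1, 0.1], [-0.7, 0.7], [-0.1, 0.1], [0.0, 0.0], [-1.3, -1.2], [-1.3, -1.6], [-0.6, -1.2], [0.4, 0.4], [0.2, -1.1], [1.1, 1.6], [0.1, 1.5]]
stake [ 0.5968 -0.0931 -0.1179] -6.757350822648802
[[-1.0, 1.1], [-0.3, 0.2], [0.5, 0.8], [0.5, 0.9], [-0.9, -0.3], [0.5, -1.3], [-0.4, -2.2], [-1.2, -1.2], [-0.4, 2.7], [-0.4, 0.7], [0.4, 0.1]]
foot [ 0.5999 -0.0938 -0.1796] -10.290578489950503
[[-0.4, -0.1], [0.2, -0.3], [0.7, 0.1], [-0.3, -0.6], [0.1, 0.2], [-0.1, 0.5]]
st+ft [ 0.5982 -0.0935 -0.1641] -9.402789122501957
[[-0.4, 0.3], [0.2, 0.3], [0.2, 0.7], [0.2, 0.0], [-1.7, -0.7], [0.6, -1.5], [-0.6, -2.0], [-2.4, -1.1], [-1.2, 2.3], [-1.5, 0.8], [0.2, 0.3], [-0.7, 0.6], [-0.1, -0.0], [0.9, 0.4], [-0.2, 0.2], [0.2, 1.0], [0.1, 0.8]]
rod [ 0.4583 -0.1686  1.5258] 87.42282969151576
[[-0.3, 0.7], [-0.3, -0.1], [0.4, 0.0], [-0.4, -0.4]]
rack front [[0.5157959969707284, 0.08508720446545609], [0.5131800195596792, 0.0468000701691032]] [[0.518  0.0428 0.    ]]
hammers [[0.5622926642069218, 0.09750733556213251], [0.5609156501927757, 0.04427153564920203], [0.6227702216814892, 0.09710154084445329], [0.6230465536266071, 0.0441171200217843]]
purple head [[0.36542095508847294, 0.20738641666434415], [0.35974231120213446, 0.14233494824227613], [0.29848685381534, 0.15396198719389317], [0.30404591559206284, 0.21637780870728784]]
round [[ 0.5981 -0.2861]]
```

Fits are consistent: the rod lies at r≈0.50 and the hood and stake are within reach. Next I check IK along the plan and grasp the rod.

```bash
cat >> h.py <<'E'
HOOD=np.array([.6292,.2587]); HY=-.1914
STK=np.array([.5982,-.0935]); SY=-.17
def Q(a): return Rot.from_matrix(np.array([[np.cos(a),np.sin(a),0],[np.sin(a),-np.cos(a),0],[0,0,-1.]])).as_quat()
def tcp(p,back,a,z):   # TCP such that rod axis point `back` m ahead of grip lies at p, axis height z
    return [p[0]-back*np.cos(a),p[1]-back*np.sin(a),z+.054]
E
python3 - <<'E'
from h import *
np.set_printoptions(precision=3,suppress=True)
for off in(0,np.pi):
  for p,b,a,z in[((.4583,-.1686),.035,1.5258,.05),((.4583,-.1686),.035,1.5258,.28),(HOOD,.19,HY,.3),(HOOD,.19,HY,.068),(HOOD,.095,HY,.068),(HOOD,.095,HY,.29),(STK,.095,SY,.29),(STK,.095,SY,.2)]:
    t=tcp(p,b,a,z); print(off,np.array(t),arm.ik(t,Q(a+off)))
E
```

```text
0 [ 0.457 -0.204  0.104] [ 0.532  0.704 -0.235  2.035  0.36   0.442 -0.022]
0 [ 0.457 -0.204  0.334] [ 0.669  0.375 -0.411  1.795  0.174  1.007  0.146]
0 [0.443 0.295 0.354] [-0.093  0.486 -0.822  1.674  0.384  1.151 -2.779]
0 [0.443 0.295 0.122] [-0.655  0.69   0.04   1.944 -0.052  0.509 -2.341]
0 [0.536 0.277 0.122] [-0.55   0.763  0.061  1.739 -0.071  0.642 -2.211]
0 [0.536 0.277 0.344] [-0.187  0.554 -0.546  1.497  0.301  1.175 -2.545]
0 [ 0.505 -0.077  0.344] [ 0.182  0.359 -0.101  1.759  0.041  1.025 -1.675]
0 [ 0.505 -0.077  0.254] [ 0.114  0.461 -0.007  1.887  0.004  0.794 -1.636]
3.141592653589793 [ 0.457 -0.204  0.104] [ 0.133  0.725  0.371  2.047 -0.563  0.468 -2.258]
3.141592653589793 [ 0.457 -0.204  0.334] [ 0.08   0.37   0.414  1.812 -0.174  0.995 -2.622]
3.141592653589793 [0.443 0.295 0.354] [ 0.047  0.586 -1.11   1.671  0.552  1.237  0.194]
3.141592653589793 [0.443 0.295 0.122] [-0.345  0.729 -0.441  1.934  0.532  0.596  0.243]
3.141592653589793 [0.536 0.277 0.122] [-0.154  0.842 -0.612  1.725  0.65   0.787  0.296]
3.141592653589793 [0.536 0.277 0.344] [ 0.116  0.787 -1.251  1.488  0.75   1.407  0.212]
3.141592653589793 [ 0.505 -0.077  0.344] [ 0.64   0.448 -0.781  1.746  0.351  1.093  1.144]
3.141592653589793 [ 0.505 -0.077  0.254] [ 0.59   0.551 -0.724  1.873  0.462  0.892  1.041]
```

```bash
python3 - <<'E'
from h import *
np.set_printoptions(precision=4,suppress=True)
a=1.5258; p=(.4583,-.1686)
arm.movep(tcp(p,.035,a,.17),Q(a)); print(arm.read_time())
arm.line_to(tcp(p,.035,a,.05),.12)
arm.move_gripper(0,100); print(arm.read_opening(),arm.read_finger_force(),arm.read_time())
arm.line_to(tcp(p,.035,a,.25),.15)
arm.pause(.3)
print(arm.read_tool_pos(),arm.read_ft_force(),arm.read_wrist_torque(),arm.read_joint_positions(),arm.read_time())
q=arm.ik(tcp(HOOD,.2,HY,.28),Q(HY)); print(q)
E
```

```text
2.25
0.21495612699885433 97.89692401885986 4.0167
[ 0.4566 -0.2035  0.3036] [ 0.2613 -0.3461 -0.6163] [-0.0859  0.0056  0.0076] [ 0.6538  0.4074 -0.3927  1.8405  0.1899  0.9312  0.1311] 5.8
[-0.5038  0.3957 -0.1989  1.7362  0.0896  1.0186 -2.497 ]
```

```bash
python3 - <<'E'
from h import *
np.set_printoptions(precision=4,suppress=True)
arm.movep(tcp(HOOD,.2,HY,.28),Q(HY)); print(arm.read_time())
arm.line_to(tcp(HOOD,.2,HY,.080),.15); arm.pause(.3)
print(arm.read_tool_pos(),arm.read_ft_force(),arm.read_time(),arm.read_joint_positions())
out=[]
for n,(x0,x1,y0,y1) in {"top":(150,220,145,230),"side":(150,250,260,340)}.items():
    im=np.mean([snapshot(n).astype(float) for _ in range(3)],0)
    c=np.clip(im[y0:y1,x0:x1]*1.3,0,255).astype(np.uint8)
    out.append(cv2.resize(c,(int((x1-x0)*5.5),int((y1-y0)*5.5)),interpolation=cv2.INTER_CUBIC)[:480])
m=min(o.shape[0] for o in out); m=np.hstack([o[:m] for o in out])[:, :]
print(m.shape, min(1,800/m.shape[1])); cv2.imwrite("pics/pre.png",m[:, :] if m.shape[1]<=800 else cv2.resize(m,None,fx=800/m.shape[1],fy=800/m.shape[1]))
E
```

```text
8.0417
[0.433  0.2968 0.1344] [-0.5727  0.6907 -1.2849] 9.825 [-0.5492  0.6647 -0.142   1.9527  0.1723  0.5348 -2.572 ]
(440, 935, 3) 0.8556149732620321
```

View pics/pre.png

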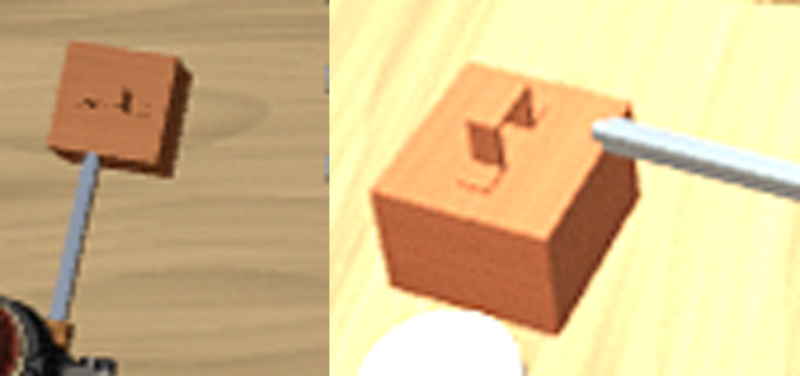

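```bash
python3 - <<'E'
from h import *
np.set_printoptions(precision=4,suppress=True)
k=4.706
tt=np.array([91,157])/k+[150,145]-.4; ts=np.array([596-329.4,131])/k+[150,260]-.4
f=lambda X:np.r_[proj("top",X)[0]-tt,proj("side",X)[0]-ts]
s=least_squares(f,[.58,.27,.08]); print("tip",s.x,s.fun)
a=HY; g=tcp(HOOD,.2-.155,a,.08); print("expected tip",g[:2],.08)
# expected projections in montage coordinates
def mont(n,P):
    p=proj(n,P); o=[150,145] if n=="top" else [150,260]
    return (p-o+.4)*k+([0,0] if n=="top" else [329.4,0])
c,s_=np.cos(a),np.sin(a); L=lambda x,y,z:[HOOD[0]+c*x-s_*y,HOOD[1]+s_*x+c*y,z]
for nm,P in dict(roof=[L(.04,.04,.058),L(.04,-.04,.058),L(-.04,-.04,.058),L(-.04,.04,.058)],hangtop=[L(.007,.014,.083),L(.007,-.014,.083),L(-.007,-.014,.083),L(-.007,.014,.083)],tip=[s.x,[*g[:2],.08]]).items():
    print(nm,"top",mont("top",P).round(0).tolist(),"side",mont("side",P).round(0).tolist())
E
```

```text
tip [0.5852 0.2686 0.08  ] [ 0.0603  0.4436 -0.2517 -0.0547]
expected tip [np.float64(0.5850217508325993), np.float64(0.26726050819186936)] 0.08
roof top [[71.0, 43.0], [179.0, 61.0], [157.0, 168.0], [47.0, 150.0]] side [[368.0, 186.0], [468.0, 57.0], [631.0, 99.0], [544.0, 236.0]]
hangtop top [[88.0, 84.0], [127.0, 91.0], [123.0, 110.0], [84.0, 103.0]] side [[465.0, 116.0], [499.0, 71.0], [529.0, 78.0], [495.0, 124.0]]
tip top [[91.0, 159.0], [93.0, 159.0]] side [[595.0, 131.0], [596.0, 128.0]]
```

Triangulated tip height is 0.080 as expected and the lateral error is about 1 mm, against about 6 mm of room in the eye. Inserting.

```bash
python3 - <<'E'
from h import *
np.set_printoptions(precision=4,suppress=True)
arm.line_to(tcp(HOOD,.2,HY,.068),.1); f0=arm.read_ft_force()
for b in(.16,.13,.095):
    arm.line_to(tcp(HOOD,b,HY,.068),.1); print(b,arm.read_ft_force()-f0)
arm.line_to(tcp(HOOD,.095,HY,.073),.05); print(arm.read_ft_force()-f0)
arm.line_to(tcp(HOOD,.095,HY,.10),.05); arm.pause(.5); print(arm.read_ft_force()-f0,arm.read_wrist_torque(),arm.read_time())
out=[]
for n,(x0,x1,y0,y1) in {"top":(150,220,145,230),"side":(150,250,255,340)}.items():
    im=np.mean([snapshot(n).astype(float) for _ in range(3)],0)
    c=np.clip(im[y0:y1,x0:x1]*1.3,0,255).astype(np.uint8)
    out.append(cv2.resize(c,None,fx=4.7,fy=4.7,interpolation=cv2.INTER_CUBIC))
cv2.imwrite("pics/lift.png",np.hstack(out))
E
```

```text
0.16 [-0.1111  0.2287 -0.4107]
0.13 [-0.3905  0.3074 -1.1779]
0.095 [ 0.7532 -0.9534 -0.986 ]
[ 0.2081  1.3539 -0.2791]
[ 0.9749  0.1681 -2.2863] [0.0543 0.2804 0.0131] 13.3333
```

View pics/lift.png

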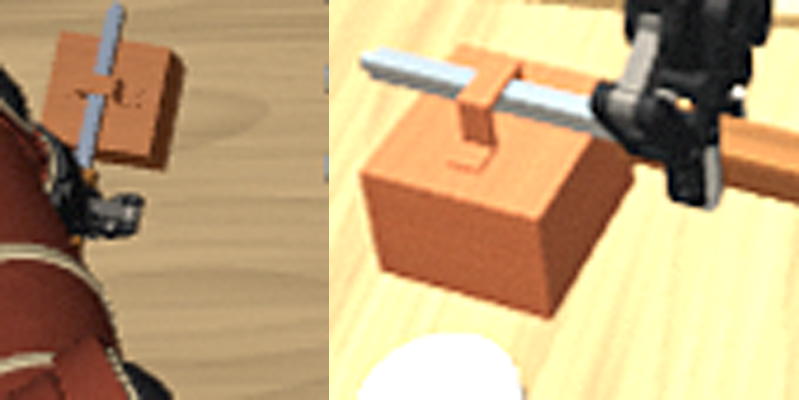

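Hood hangs from the bar, level, fingers clear of the copper. Lifting and carrying over the rack.

```bash
python3 - <<'E'
from h import *
np.set_printoptions(precision=4,suppress=True)
arm.line_to(tcp(HOOD,.095,HY,.285),.1); print(arm.read_time())
arm.line_to(tcp(STK,.095,SY,.285),.09,ori=Q(SY)); arm.pause(.3)
arm.line_to(tcp(STK,.095,SY,.235),.06); arm.pause(.6)
print(arm.read_tool_pos(),arm.read_ft_force(),arm.read_wrist_torque(),arm.read_time(),arm.read_joint_positions())
out=[]
for n,(x0,x1,y0,y1) in {"top":(240,320,130,210),"side":(190,280,130,220)}.items():
    im=np.mean([snapshot(n).astype(float) for _ in range(3)],0)
    cv2.imwrite(f"pics/{n}_hov.png",im.astype(np.uint8))
    c=np.clip(im[y0:y1,x0:x1]*1.3,0,255).astype(np.uint8)
    out.append(cv2.resize(c,(400,400),interpolation=cv2.INTER_CUBIC))
cv2.imwrite("pics/hov.png",np.hstack(out))
E
```

```text
15.6333
[ 0.5046 -0.0774  0.289 ] [ 1.0444 -0.5909 -3.8219] [ 0.0268  0.2615 -0.0355] 21.6167 [ 0.2171  0.4205 -0.1533  1.8394  0.0804  0.8877 -1.7147]
```

View pics/hov.png

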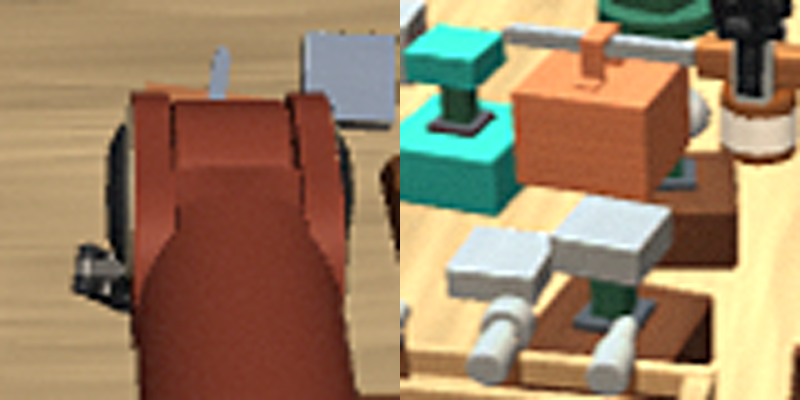

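```bash
python3 - <<'E'
from h import *
a=cv2.imread("pics/side_hov.png")[138:198,212:262]; b=cv2.imread("pics/top_full.png")[150:195,258:300]
A=cv2.resize(a,None,fx=10,fy=10,interpolation=cv2.INTER_CUBIC);B=cv2.resize(b,None,fx=7,fy=7,interpolation=cv2.INTER_CUBIC)
B=cv2.copyMakeBorder(B,0,600-B.shape[0],0,0,cv2.BORDER_CONSTANT)
cv2.imwrite("pics/zoom.png",np.hstack([A,B]))
E
```

```text
(no output)
```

View pics/zoom.png

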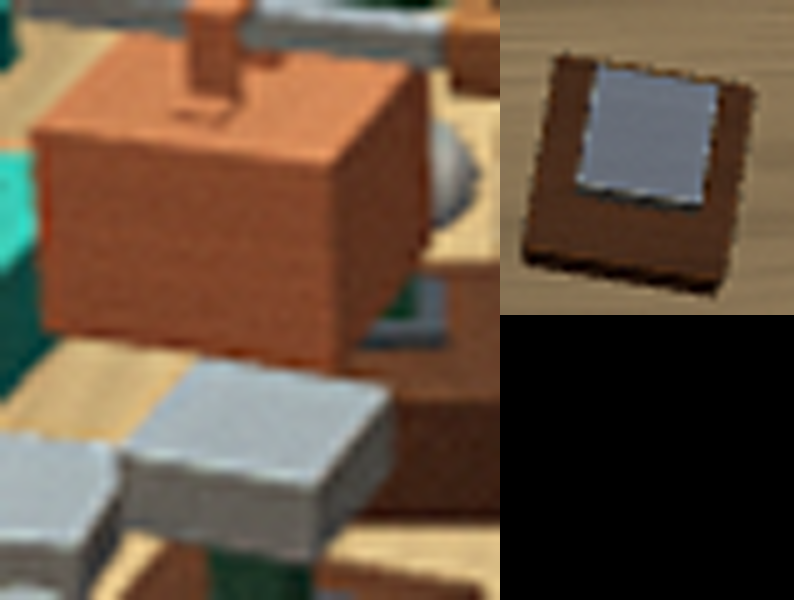

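```bash
cat > fit2.py <<'E'
from h import *
np.set_printoptions(precision=4,suppress=True)
CROP["side"]=(212,138,10); CROP["top"]=(258,150,7)
C=[(1,1),(1,-1),(-1,-1),(-1,1)]
def sq(h,z,uvs,n,idx): return [(n,(C[i][0]*h,C[i][1]*h,z),uv) for i,uv in zip(idx,uvs)]
hb=.160
def hood(z): return sq(.04,z+.058,[(38,133),(330,164),(425,65)],"side",[0,3,2])+sq(.04,z,[(46,328),(338,370),(430,245)],"side",[0,3,2])
ss=sq(.029,.12,[(120,450),(320,490),(390,388),(195,358)],"side",[0,3,2,1])+sq(.029,.094,[(128,522),(315,560),(390,465)],"side",[0,3,2])
th=sq(.029,.12,[(98,66),(219,86),(202,203),(79,186)],"top",range(4))
tf=sq(.05,.05,[(56,55),(256,90),(224,272),(27,246)],"top",range(4))+sq(.05,0,[(23,262),(218,296)],"top",[3,2])
for nm,o in dict(hood_side=hood(hb),stk_side=ss,stk_top=th,foot_top=tf,top=th+tf).items():
    p,r=fit(o,(.6,-.09,-.15)); print(nm,p,np.degrees(p[2]).round(1),r.round(1).tolist())
# free 6-dof, side only
def six(o,p0):
    L=np.array([l for _,l,_ in o]); U=np.array([px("side",u) for _,_,u in o])
    f=lambda p:(proj("side",Rot.from_euler('ZYX',p[3:]).apply(L)+p[:3])-U).ravel()
    s=least_squares(f,p0); return s.x,np.abs(s.fun).max()
print("6dof hood",six(hood(0),[.6,-.09,.16,-.17,0,0])); print("6dof stk",six(ss,[.6,-.09,0,-.17,0,0]))
a=SY;print("commanded",STK,SY)
E
python3 fit2.py
```

```text
hood_side [ 0.5976 -0.0888 -0.139 ] -8.0 [[-1.1, -0.5], [0.3, 0.0], [0.4, -2.4], [-0.3, 0.8], [0.1, 0.6], [0.2, -0.3]]
stk_side [ 0.5962 -0.0924 -0.1694] -9.7 [[-0.6, -0.1], [-0.1, -0.8], [0.2, -0.5], [0.1, -0.5], [-0.9, 1.2], [0.7, 0.8], [0.4, 0.1]]
stk_top [ 0.599  -0.0934 -0.1824] -10.5 [[-0.2, -0.2], [0.3, -0.3], [0.2, 0.4], [-0.2, 0.1]]
foot_top [ 0.601  -0.0935 -0.1903] -10.9 [[-0.0, -0.8], [0.2, -1.2], [0.5, 1.1], [-0.6, 0.1], [-0.1, 0.4], [0.0, 0.1]]
top [ 0.5999 -0.0935 -0.1899] -10.9 [[-0.1, -0.5], [0.3, -0.5], [0.1, 0.2], [-0.3, -0.3], [-0.0, -0.5], [0.2, -0.9], [0.5, 1.5], [-0.6, 0.4], [-0.1, 0.7], [0.0, 0.4]]
6dof hood (array([ 0.6055, -0.1257,  0.1406, -0.1516,  0.0017,  0.0293]), np.float64(0.8675551994144257))
6dof stk (array([ 0.6094, -0.141 , -0.0261, -0.1688, -0.0311, -0.0148]), np.float64(0.5534063402054414))
commanded [ 0.5982 -0.0935] -0.17
```

```bash
cat > edge.py <<'E'
from h import *
from scipy.ndimage import map_coordinates, gaussian_filter
C=[(1,1),(1,-1),(-1,-1),(-1,1)]
V=lambda h,z,i:(C[i][0]*h,C[i][1]*h,z)
def box(h,z0,z1,top,bot=(),ver=()):
    return [(V(h,z1,i),V(h,z1,(i+1)%4)) for i in top]+[(V(h,z0,i),V(h,z0,(i+1)%4)) for i in bot]+[(V(h,z0,i),V(h,z1,i)) for i in ver]
def refine(obs,p0,iters=8,w=2.5,n=15):
    """obs: list of (cam, image, edges); fit x,y,yaw to image edges by perpendicular search"""
    p=np.array(p0,float); t=np.arange(-w,w+.01,.25)
    for k in range(iters):
        data=[]
        R=Rot.from_euler('z',p[2]).as_matrix()
        for cam,im,E in obs:
            for A,B in E:
                s=np.linspace(.12,.88,n)[:,None]; L=np.array(A)*(1-s)+np.array(B)*s
                u=proj(cam,L@R.T+[p[0],p[1],0]); d=u[-1]-u[0]; d/=np.hypot(*d); nn=np.array([-d[1],d[0]])
                q=u[:,None]+t[None,:,None]*nn
                g=sum(abs(np.gradient(map_coordinates(im[...,c],[q[...,1],q[...,0]],order=1),axis=1)) for c in range(3))
                G=g.mean(0)*np.exp(-t**2/(2*(w*.6)**2)); m=G.argmax(); lo=max(m-3,0)
                gg=g[:,lo:m+4]**2; off=(gg*t[lo:m+4]).sum(1)/gg.sum(1)
                data.append((cam,L,u+off[:,None]*nn,nn))
        def res(p):
            R=Rot.from_euler('z',p[2]).as_matrix()
            return np.concatenate([(proj(c,L@R.T+[p[0],p[1],0])-U)@nn for c,L,U,nn in data])
        s=least_squares(res,p,loss='soft_l1',f_scale=.3); p=s.x
    return p,[res(p)[i*n:(i+1)*n].mean().round(2) for i in range(len(data))]
def load(f): return gaussian_filter(cv2.imread(f).astype(float),(.6,.6,0))
if __name__=="__main__":
    np.set_printoptions(precision=4,suppress=True)
    T,S,H=[load(f"pics/{x}.png") for x in("top_full","side_full","side_hov")]
    al=range(4)
    ht=("top",T,box(.04,0,.058,al)); hs=("side",S,box(.04,0,.058,al,[2,3],[0,2,3]))
    stt=("top",T,box(.029,.094,.12,al)); stf=("top",T,box(.05,0,.05,[0,1,3],[2]))
    s_ed=box(.029,.094,.12,al,[2,3],[0,2,3])
    hh=("side",H,box(.04,.16,.218,[2,3],[2,3],[0,2,3]))
    for nm,o,p0 in[("hood0 top",[ht],(*HOOD,HY)),("hood0 side",[hs],(*HOOD,HY)),("stk top",[stt],(*STK,SY)),("stk foot top",[stf],(*STK,SY)),("stk side0",[("side",S,s_ed)],(.5965,-.0925,SY)),("stk sideH",[("side",H,s_ed)],(.5965,-.0925,SY)),("hood hov",[hh],(.5976,-.0888,SY))]:
        p,r=refine(o,p0); print(nm,p,np.degrees(p[2]).round(2),[float(x) for x in r])
E
python3 edge.py
```

```text
hood0 top [ 0.6322  0.26   -0.1823] -10.45 [-0.01, 0.01, -0.0, 0.01]
hood0 side [ 0.6284  0.2606 -0.1843] -10.56 [-0.03, 0.03, 0.24, -0.02, -0.05, -0.05, -0.05, 0.19, 0.07]
stk top [ 0.5991 -0.0926 -0.1972] -11.3 [-0.21, -0.06, -0.22, -0.06]
stk foot top [ 0.6004 -0.0928 -0.1949] -11.17 [-0.06, 0.02, 0.02, -0.06]
stk side0 [ 0.5964 -0.0911 -0.1471] -8.43 [-0.31, -0.06, 0.1, 0.13, -0.21, -0.52, 0.46, 0.08, -0.38]
stk sideH [ 0.5964 -0.091  -0.1479] -8.47 [-0.29, -0.05, 0.2, 0.11, -0.23, -0.54, 0.47, 0.1, -0.35]
hood hov [ 0.5978 -0.0888 -0.154 ] -8.82 [0.07, -0.02, 0.07, -0.05, -0.07, 0.13, 0.06]
```

```bash
python3 - <<'E'
from edge import *
np.set_printoptions(precision=4,suppress=True)
T,S,H=[load(f"pics/{x}.png") for x in("top_full","side_full","side_hov")]
al=range(4)
for h in(.029,.0285,.028):
  for nm,cam,im,E in[("top",'top',T,box(h,.094,.12,al)),("sideTop",'side',H,box(h,.094,.12,al)),("sideTopS0",'side',S,box(h,.094,.12,al)),("side near",'side',H,box(h,.094,.12,[2,3],[2,3])),("side foot",'side',H,box(.05,0,.05,[2,3],[2,3],[3]))]:
    if nm=="side foot" and h<.029: continue
    p,r=refine([(cam,im,E)],(.597,-.092,-.18),w=1.75); print(h,nm,p,np.degrees(p[2]).round(2),[float(x) for x in r])
E
```

```text
0.029 top [ 0.5991 -0.0926 -0.1972] -11.3 [-0.21, -0.06, -0.22, -0.06]
0.029 sideTop [ 0.5957 -0.0902 -0.1935] -11.09 [-0.05, 0.03, -0.05, 0.03]
0.029 sideTopS0 [ 0.5957 -0.0902 -0.1957] -11.21 [-0.05, 0.03, -0.05, 0.03]
0.029 side near [ 0.5963 -0.0921 -0.2043] -11.71 [0.14, 0.34, -0.17, -0.32]
0.029 side foot [ 0.6006 -0.0921 -0.1542] -8.83 [0.96, -0.31, -0.65, 0.29, 0.06]
0.0285 top [ 0.5992 -0.0927 -0.1975] -11.32 [-0.01, 0.04, -0.01, 0.04]
0.0285 sideTop [ 0.5957 -0.0901 -0.193 ] -11.06 [0.03, 0.09, 0.03, 0.08]
0.0285 sideTopS0 [ 0.5956 -0.0904 -0.1933] -11.08 [0.03, 0.15, 0.03, 0.13]
0.0285 side near [ 0.5958 -0.0914 -0.2029] -11.63 [0.19, 0.34, -0.24, -0.32]
0.028 top [ 0.5991 -0.0926 -0.1986] -11.38 [0.07, 0.23, 0.07, 0.23]
0.028 sideTop [ 0.5955 -0.09   -0.1923] -11.02 [0.17, 0.26, 0.16, 0.22]
0.028 sideTopS0 [ 0.5955 -0.0901 -0.192 ] -11.0 [0.17, 0.26, 0.16, 0.23]
0.028 side near [ 0.5956 -0.0908 -0.2021] -11.58 [0.14, 0.33, -0.17, -0.32]
```

Edge fits now agree closely (stake yaw −11.15°, hood yaw −8.8°, offset about +2.1, +1.3 mm). I correct this at the hover, re-measure with tilt free, then descend.

```bash
sed -i 's/R=Rot.from_euler(.z.,p\[2\]).as_matrix()/R,dz=RT(p)/; s/\[p\[0\],p\[1\],0\]/[p[0],p[1],dz]/' edge.py
sed -i "s/^def refine/def RT(p):\n    p=np.r_[p,np.zeros(6-len(p))]; return Rot.from_euler('ZYX',[p[2],p[4],p[5]]).as_matrix(),p[3]\ndef refine/" edge.py
cat >> edge.py <<'E'
def measure(tag,rim,p0=(.5957,-.0902,-.195)):
    H=np.mean([snapshot("side").astype(float) for _ in range(4)],0); cv2.imwrite(f"pics/side_{tag}.png",H.astype(np.uint8))
    H=load(f"pics/side_{tag}.png")
    E=box(.04,rim,rim+.058,[2,3],[2,3],[0,2,3])
    p,r=refine([("side",H,E)],p0); print(tag,"d(mm)",((p[:2]-[.5957,-.0902])*1e3).round(2),"yaw err",np.degrees(p[2]+.1946).round(2),[float(x) for x in r])
    E=[(np.array(a)-[0,0,rim],np.array(b)-[0,0,rim]) for a,b in E]
    p,r=refine([("side",H,E)],(*p,rim,0,0)); print("6dof",p.round(4),"pitch,roll deg",np.degrees(p[4:]).round(2))
E
python3 - <<'E'
from edge import *
p=STK-[.0021,.0012]; a=SY-.041
arm.line_to(tcp(p,.095,a,.235),.05,ori=Q(a)); arm.pause(.6)
measure("hov2",.16); print(arm.read_time())
E
```

```text
hov2 d(mm) [-0.56  0.09] yaw err -2.0 [0.0, 0.09, 0.01, -0.04, -0.14, 0.06, 0.05]
6dof [ 0.596  -0.0941 -0.2316  0.158   0.0013 -0.0017] pitch,roll deg [ 0.07 -0.1 ]
22.9667
```

```bash
python3 - <<'E'
from edge import *
arm.pause(1.0)
H3=np.mean([snapshot("side").astype(float) for _ in range(6)],0); cv2.imwrite("pics/side_hov3.png",H3.astype(np.uint8))
for f in("hov","hov2","hov3"):
  H=load(f"pics/side_{f}.png")
  for w in(1.25,1.75,2.5):
    for nm,E in dict(all=([2,3],[2,3],[0,2,3]),all4=([0,2,3],[2,3],[0,2,3]),roof=([2,3],[],[]),bot=([],[2,3],[]),nov=([2,3],[2,3],[])).items():
      p,r=refine([("side",H,box(.04,.16,.218,*E))],(.597,-.0895,-.19),w=w); print(f,w,nm,((p[:2]-[.5957,-.0902])*1e3).round(2),np.degrees(p[2]).round(2),[float(x) for x in r])
E
```

```text
hov 1.25 all [1.98 1.34] -8.83 [0.05, -0.01, 0.05, -0.04, -0.05, 0.09, 0.05]
hov 1.25 all4 [1.85 1.53] -8.84 [-0.13, 0.02, -0.02, 0.03, -0.06, -0.04, 0.12, 0.06]
hov 1.25 roof [1.69 1.31] -9.47 [0.0, 0.0]
hov 1.25 bot [1.45 1.09] -8.77 [-0.01, 0.0]
hov 1.25 nov [1.6  1.19] -9.24 [-0.01, 0.02, -0.0, -0.01]
hov 1.75 all [1.98 1.34] -8.83 [0.05, -0.01, 0.05, -0.04, -0.05, 0.09, 0.05]
hov 1.75 all4 [1.81 1.66] -8.87 [-0.25, -0.0, -0.04, 0.02, -0.07, -0.03, 0.14, 0.07]
hov 1.75 roof [1.69 1.31] -9.47 [0.0, 0.0]
hov 1.75 bot [1.45 1.09] -8.77 [-0.01, 0.0]
hov 1.75 nov [1.6  1.19] -9.24 [-0.01, 0.02, -0.0, -0.01]
hov 2.5 all [2.03 1.35] -8.94 [0.05, -0.01, 0.05, -0.04, -0.05, 0.1, 0.05]
hov 2.5 all4 [1.91 1.51] -9.01 [-0.28, 0.04, -0.02, 0.05, -0.14, -0.07, 0.21, 0.12]
hov 2.5 roof [1.69 1.31] -9.47 [0.0, 0.0]
hov 2.5 bot [1.48 1.09] -8.84 [-0.01, 0.0]
hov 2.5 nov [1.6  1.19] -9.24 [-0.01, 0.02, -0.0, -0.01]
hov2 1.25 all [-0.47  0.19] -13.14 [0.02, 0.07, 0.03, -0.06, -0.04, 0.03, 0.01]
hov2 1.25 all4 [-0.55  0.32] -13.17 [-0.07, 0.0, 0.06, 0.01, -0.07, -0.03, 0.04, 0.02]
hov2 1.25 roof [-0
[... 1042 characters left out ...]
]
hov3 1.25 nov [-0.57  0.09] -13.73 [0.01, 0.03, 0.02, -0.03]
hov3 1.75 all [-0.42  0.15] -13.24 [0.03, 0.02, 0.04, -0.04, -0.02, 0.04, 0.0]
hov3 1.75 all4 [-0.61  0.39] -13.33 [-0.22, -0.01, -0.0, 0.01, -0.06, 0.0, 0.07, 0.02]
hov3 1.75 roof [-0.52  0.37] -14.71 [0.01, 0.0]
hov3 1.75 bot [-0.69 -0.11] -12.53 [0.01, 0.0]
hov3 1.75 nov [-0.57  0.09] -13.73 [0.01, 0.03, 0.02, -0.03]
hov3 2.5 all [-0.43  0.15] -13.24 [0.03, 0.02, 0.04, -0.04, -0.02, 0.04, 0.0]
hov3 2.5 all4 [-0.64  0.43] -13.35 [-0.22, -0.01, -0.0, 0.01, -0.07, 0.0, 0.07, 0.02]
hov3 2.5 roof [-0.52  0.37] -14.71 [0.01, 0.0]
hov3 2.5 bot [-0.71 -0.11] -12.5 [0.01, 0.0]
hov3 2.5 nov [-0.58  0.09] -13.72 [0.01, 0.03, 0.02, -0.03]
```

```bash
cat >> edge.py <<'E'
def multi(p,a,zs):
    out=[]
    for z in zs:
        arm.line_to(tcp(p,.095,a,z),.03,ori=Q(a)); arm.pause(.4); rim=z-.075
        cv2.imwrite("pics/tmp.png",np.mean([snapshot("side").astype(float) for _ in range(3)],0).astype(np.uint8))
        H=load("pics/tmp.png"); q,r=refine([("side",H,box(.04,rim,rim+.058,[2,3],[2,3],[0,2,3]))],(.5957,-.0902,-.195),w=1.75)
        E=[(np.array(u)-[0,0,rim],np.array(v)-[0,0,rim]) for u,v in box(.04,rim,rim+.058,[2,3],[2,3],[0,2,3])]
        s,_=refine([("side",H,E)],(*q,rim,0,0),w=1.75)
        out.append(np.r_[(q[:2]-[.5957,-.0902])*1e3,np.degrees(q[2])+11.17,(s[3]-rim)*1e3,np.degrees(s[4:])])
    print(np.array(out).round(2)); print("mean",np.mean(out,0).round(2),arm.read_time())
E
python3 - <<'E'
from edge import *
multi(STK-[.0018,.0014],SY-.029,[.235,.231,.227,.223,.219,.215])
E
```

```text
[[ 0.15  0.08 -0.76 -3.85  0.13  0.93]
 [ 0.17 -0.1  -0.75 -4.54  0.14  1.63]
 [ 0.32 -0.34 -0.68 -3.32  0.18  0.86]
 [ 0.4  -0.33 -0.75 -2.98 -0.2   0.59]
 [ 0.36 -0.61 -1.04 -1.62 -0.12  0.1 ]
 [ 0.3  -0.66 -1.13 -0.18 -0.74 -0.62]]
mean [ 0.28 -0.33 -0.85 -2.75 -0.1   0.58] 29.2333
```

```bash
python3 - <<'E'
from edge import *
np.set_printoptions(precision=3,suppress=True)
multi(STK-[.0021,.0009],SY-.029+.012,[.212,.2085,.205])
arm.pause(.5); print(arm.read_tool_pos(),arm.read_ft_force(),arm.read_wrist_torque())
im=np.mean([snapshot("side").astype(float) for _ in range(3)],0); cv2.imwrite("pics/side_fin.png",im.astype(np.uint8))
cv2.imwrite("pics/fin.png",cv2.resize(np.clip(im[140:200,205:275]*1.2,0,255).astype(np.uint8),None,fx=9,fy=9,interpolation=cv2.INTER_CUBIC))
E
```

```text
[[ 0.01 -0.03  0.02 -2.23 -0.09  0.13]
 [-0.04  0.16  0.1  -4.06  0.29  1.04]
 [-0.25 -0.59 -0.21 -2.46 -0.08 -0.06]]
mean [-0.09 -0.15 -0.03 -2.92  0.04  0.37] 31.6667
[ 0.503 -0.077  0.259] [-0.332  0.079 -3.375] [0.058 0.243 0.027]
```

View pics/fin.png

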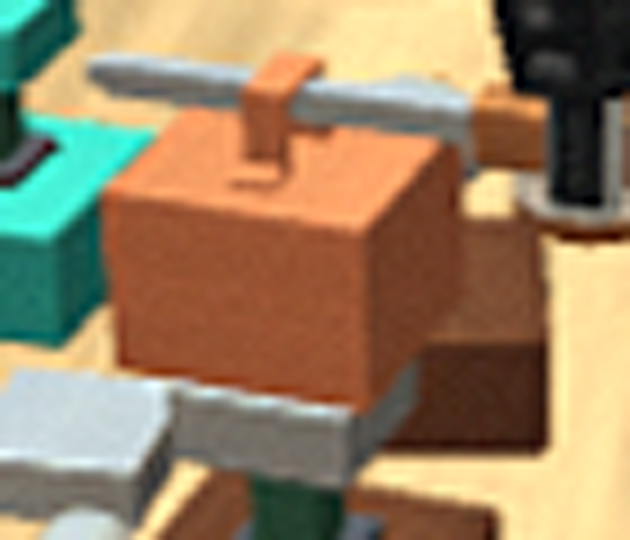

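```bash
python3 - <<'E'
from station import arm,ticket
print(abs(arm.read_dq()).max(),arm.read_time()); print(ticket.finish_job())
E
```

```text
0.0017309624927722086 32.3167
the job is handed in; nothing more can be done
None
```

I handed the job in at 32 s of the 64 s limit, still holding the rod, with the hood hanging still and level. It is about 10 mm above the square stake and centred to within about 0.5 mm; its yaw is within about 0.2° of the head's edges. The result has not come back.

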